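# Turn a glass-colour jar to the reader and click the back-light into its detent

## Task

Turn the labelled jar in its nest, without lifting it out, until its paper label squarely faces the window of the reader block, and let go of it. Then take the lamp slide by its handle, slide it along its rail until you feel its ball click into the notch between the two pins behind the jar, and finish there still gripping the handle, with the slide at rest in the notch. Leave the other things on the bench where they are.

Things in the scene. Friction and masses are not known exactly. Their poses are not given: they have to be found in the camera images.
- stand: Fixed reading stand: steel plate 236 x 100 x 8 mm carrying nest, reader and two pins. Origin on the table under the nest's axis; z up, +x from nest to reader, y along the rail. Nest ring: inner diameter 55, outer 65, rim 6 mm above the plate. Reader block 66 x 64 mm, top at 74 mm height, its front with the window at x = +80 mm, looking to -x. It may sit anywhere along the rail's middle.
- window (a point): Centre of the reader's black window: stand x = +80 mm, y = 0, 46 mm above the table.
- notch (a point): The notch: midway between the stand's two upright steel pins (6 mm diameter, 12 mm apart along the rail, at stand x = -72.5, y = -6 and +6 mm), at their tops, 42 mm above the table. It is abreast of the nest's axis: the lamp slide is in the notch when its origin has stand y = 0.
- ball (a point): The sprung ball in the lamp slide's side (slide x = +47 mm, 34 mm high). From 12 mm before the notch centre it climbs the first pin: resistance rises to 6 to 8 N; from 6 mm before the centre it pulls forward by 2 to 5 N and drops in the notch, where force vanishes (0.3 mm play). The second pin then resists likewise, its top 6 mm past the centre.
- jar: Closed amber jar standing loose in the nest (radial play 2 mm), 95 mm tall, 0.2 to 0.4 kg. Dark steel lid 54 mm in diameter over the top 19 mm, glass below 51 mm. Origin: centre of its underside, 8 mm above the table; z up, +x out through the middle of its paper label (turned right: parallel to the stand's +x).
- label (a point): Middle of the jar's paper label, on the glass, 25.5 mm from the jar's axis and 40 mm above its underside. A 14 mm wide paper seal strip runs from the label up over the lid's edge to near the lid's centre, so the label's direction shows from above.
- rail: Fixed straight rail on the robot's side of the stand: aluminium bar 350 mm long, 30 wide, 20 tall, with dark end stops. Origin on the table, 112 mm to the stand's side (+x) of the bar's middle line, at mid-length; axes parallel to the stand's.
- lamp: Lamp slide on the rail, runs along the rail's y (travel 260 mm, friction 1 to 2 N, no spring back); starts 60 to 190 mm on the -y side of the notch. Origin at table height under its handle; axes as the rail's. Black carriage 66 x 56 mm, top 46 mm high. Handle: upright grip, 22 mm in x, 18 mm in y (pinch along y), from 46 to 100 mm high. Lamp panel at x = +36 to +46 mm, 66 mm wide, top 96 mm high.
- handle (a point): Centre of the top of the lamp slide's handle, 100 mm above the table, directly above the slide's origin.
- spool: Bystander: a metal solder spool, flanged reel 56 mm in diameter, 40 mm tall, standing upright left of the stand. Origin at its underside.
- flux: Bystander: a white plastic bottle with black cap, 38 mm in diameter, 85 mm tall, right of the stand. Origin at its underside.
- tall_jar: Bystander: another amber jar, 56 mm in diameter and 115 mm tall, with no label or seal, standing loose on the table behind and left of the nest, not in it. Origin at its underside.
- brush: Bystander: a 160 mm flux brush lying between the robot and the rail. Origin at its underside.
- pliers: Bystander: dark steel pliers, 140 mm, lying on the right. Origin at its underside.
- cutter: Bystander: a 150 mm glass cutter with straight handle, lying on the right. Origin at its underside.
- glass_block: Bystander: a green glass block 50 x 70 x 18 mm, lying on the left. Origin at its underside.

How it is judged:
On the way, in this order (a step that is already met when the one before it is completed fails the run):
1. the jar stands in its nest with its label facing the reader's window, fingers off it, the lamp slide not yet near the notch (y of label in the frame of stand between -0.008 and 0.008 m and x of label in the frame of stand above 0.015 m and horizontal distance between jar and stand below 0.005 m and height (world z) of jar below 0.012 m and angle between jar's own z axis and vertical below 0.1 rad and contact force between the fingers and jar below 0.1 N and y of lamp in the frame of stand below -0.02 m), for 0.2 s.
2. the lamp slide is in the notch, held by the fingers (y of lamp in the frame of stand between -0.0025 and 0.0025 m and contact force between the fingers and lamp above 3 N and contact force between the fingers and jar below 0.1 N), for 0.3 s.
At the end, for the whole second after the job is handed in: Fingers still grip the lamp slide (over 3 N), at rest within 2.5 mm of the notch centre along the rail; the jar stands upright and untouched, within 5 mm of the nest axis, its label on the reader's side and within 8 mm sideways of the line to the window (about 15 deg) (all of step 2 and y of label in the frame of stand between -0.008 and 0.008 m and x of label in the frame of stand above 0.015 m and horizontal distance between jar and stand below 0.005 m and height (world z) of jar below 0.012 m and angle between jar's own z axis and vertical below 0.1 rad and linear speed of lamp below 0.01 m/s and linear speed of jar below 0.02 m/s); the arm keeps its last pose, push and grip.
It fails at once if the jar is lifted out of its nest (more than 15 mm) or tipped over (height (world z) of jar above 0.023 m or angle between jar's own z axis and vertical above 0.4 rad).
It fails at once if a bystander is shifted by more than 20 mm (distance of any of spool, flux, tall_jar, brush, pliers, cutter, glass_block from where it was at the start of the episode above 0.02 m).
It also fails if it takes over 58 s, if anything falls off the work surface, if the arm or the gripper's body presses on something with over 40 N, if the wrist force passes 120 N, or if a joint passes its speed limit or range.

## Robot

A 7-joint arm with a two-finger parallel gripper is mounted at the origin on the work surface. World frame = base frame: x ahead of the robot, y to its left, z up, the work surface at z = 0. Lengths are in m, angles in rad, forces in N, time in s.
With the tool pointing down it reaches from about 0.4 to 0.85 m from the base axis. Payload 10.4 kg.
Tool frame: the origin (TCP) lies midway between the tips of the shut fingers; the grasp point (between the pads) lies 19 mm behind it (manip.grasp_offset is the distance from the TCP to the grasp point, in m); z points along the fingers, y is the line along which they close (so a half turn about z gives the same grasp; the last joint's range is limited). The gripper opens to 85 mm and grips with 20 to 120 N. Pads are 22 mm wide; open, the fingers measure 114 mm over their backs; the gripper's body (76 mm by 85 mm) begins 54 mm behind the grasp point. The pads swing forward as they close: fully open they stand 13 mm farther back than shut.
Start: joints at [-1.3, 0.332, -0.065, 1.46, 0.022, 1.35, -0.088], TCP at [0.181, 0.598, 0.231] pointing down, gripper open.
Joint ranges: [-2.6, 2.6], [-0.5, 2.12], [-1.47, 1.34], [0.16, 2.42], [-1.27, 4.41], [0.06, 2.06], [-2.6, 2.6]. Speed limits (rad/s): [2.22, 2.22, 2.79, 2.79, 3.14, 3.14, 3.14].

## Interface

Orientations are given as a unit quaternion [x, y, z, w].
In Python, from workcell import manip, optics, order gives the robot as it stands (manip), with the cameras (optics) and the job (order).
- The arm moves only by the shell command python3 jog.py 'ROWS' [FORCE]. ROWS is rows parted by semicolons, their numbers by spaces, 1 to 20 of them, each of 7 numbers: a rotation vector rx, ry, rz in rad, then dx, dy, dz in m, then the opening from 0.0 (shut) to 1.0 (fully open); each row is the pose to reach, as a shift and turn from the pose commanded when the command began, along the tool's axes at that moment; what a row does not reach only later rows make up. A row lasts 1/8 s, in which the tool goes at most 0.0625 m and 0.188 rad, less where a joint would pass 70% of its speed; a pose out of reach is approached as far as the arm can. The fingers move at their own pace and stop on an object; FORCE is the grip in N (left out, the last holds). Time passes only in rows, so rows that do not move let the fingers close. It prints the time, the measured TCP pose, the force, the opening and the grip force at its end.
- manip.get_obs(): the state, without advancing time (a new reading comes with each control period).
- optics.camera(name): name is "side" or "top" or "wrist"; returns the picture (400x640x3 uint8, blue, green, red); there is no depth.
- optics.calibration(name): a dict with "fx", "fy", "cx", "cy" (pixels), "world_from_camera" (4x4, takes a point from camera to world coordinates); the wrist camera has in their place "tool_from_camera" (4x4, takes a point from camera to tool coordinates, whose origin is the TCP and whose axes are the flange's). Camera axes: x right, y up, looking along -z (the intrinsics and any distortion apply to the point x, -y, -z); pixel columns grow to the right and rows downward; lengths in m; the calibration is good to about 2 mm. A picture is of the moment at which its call begins: read the wrist's pose just before it. calibration takes no time and is no camera call.
- order.hand_in(): hands the job in; it is judged then, once.
The state is a dict: "clock": time; "joint_pos": joint angles; "joint_velocities": joint speeds; "tau": joint torques, N m; "position": TCP position; "ee_rot": TCP orientation; "ft_force": force on the tool from outside, world axes, zero at the start; "torque": the same for the moment, N m; "grip_width": opening from 0.0 (shut) to 1.0 (fully open); "grasp_force": force on a finger pad.
Only numpy, scipy, OpenCV 4.12 (cv2) and the standard library are available. Lean on these libraries where they do the work, as an engineer would, in place of code of your own. Each camera call takes 0.05 s, during which the arm holds its last target. There are 200 camera calls.

## Working session

There is one attempt and no reset: what is moved stays moved. The work goes in short steps, Python scripts to look and compute and a shell command to move; the robot and the scene stay as the last step left them, time stands still between calls to the robot, and variables do not carry over. Pictures are saved under pics/ and viewed, at most 10 in all, crops included, and the job is handed in when it is done.

```bash
ls; mkdir -p pics
cat > h.py <<'E'
import numpy as np, cv2
from workcell import manip, optics, order
from scipy.spatial.transform import Rotation as R
def cam(name):
    o=manip.get_obs(); im=optics.camera(name); c=optics.calibration(name)
    if 'world_from_camera' in c: T=np.array(c['world_from_camera'])
    else:
        W=np.eye(4); W[:3,:3]=R.from_quat(o['ee_rot']).as_matrix(); W[:3,3]=o['position']
        T=W@np.array(c['tool_from_camera'])
    return im,c,T
def proj(c,T,p):
    q=np.linalg.inv(T)@np.append(p,1)
    return np.array([c['cx']+c['fx']*q[0]/-q[2], c['cy']+c['fy']*-q[1]/-q[2]])
def ray(c,T,u,v):
    d=T[:3,:3]@np.array([(u-c['cx'])/c['fx'],-(v-c['cy'])/c['fy'],-1]); return T[:3,3],d/np.linalg.norm(d)
def onz(c,T,u,v,z):
    o,d=ray(c,T,u,v); return o+d*(z-o[2])/d[2]
def tri(rs):
    A=0;b=0
    for o,d in rs:
        P=np.eye(3)-np.outer(d,d);A=A+P;b=b+P@o
    return np.linalg.solve(A,b)
E
python3 - <<'E'
from h import *
for n in('top','side'):
    im,c,T=cam(n); cv2.imwrite(f'pics/{n}0.png',im); print(n,c)
print(optics.calibration('wrist'),manip.get_obs())
E
```

```text
jog.py
pics
workcell.py
top {'fx': 380.7366514548607, 'fy': 380.7366514548607, 'cx': 317.7963662702506, 'cy': 196.79636822447324, 'world_from_camera': array([[ 0.02641931,  0.9865264 , -0.16145487,  0.37279276],
       [-0.99961466,  0.02744764,  0.00414168, -0.01620725],
       [ 0.00851743,  0.16128324,  0.98687141,  1.24871416],
       [ 0.        ,  0.        ,  0.        ,  1.        ]])}
side {'fx': 371.91535989166584, 'fy': 371.91535989166584, 'cx': 316.2913867565972, 'cy': 198.8923381222197, 'world_from_camera': array([[ 0.72192595,  0.3996359 , -0.56490182,  0.01472046],
       [-0.69186067,  0.40233754, -0.59954426, -0.61542392],
       [-0.0123182 ,  0.82365991,  0.56695028,  0.64413747],
       [ 0.        ,  0.        ,  0.        ,  1.        ]])}
{'fx': 322.91896990872766, 'fy': 322.91896990872766, 'cx': 319.4767717980737, 'cy': 199.11647997247715, 'tool_from_camera': array([[-4.10749035e-04,  9.61806048e-01,  2.73731543e-01,
         7.11144928e-02],
       [ 9.99999913e-01,  3.76794819e-04,  1.76616339e-04,
         5.78814866e-04],
       [ 6.67300361e-05,  2.737315
[... 157 characters left out ...]
nt_pos': array([-1.29961281,  0.33280124, -0.0647089 ,  1.46085105,  0.0216114 ,
        1.34992236, -0.08849178]), 'joint_velocities': array([-0.00040219, -0.00082921, -0.00084159, -0.00396545, -0.00043539,
       -0.00127494,  0.00057023]), 'tau': array([ 2.07811674e-03, -6.26747775e+01,  4.94866096e-02, -3.92426920e+01,
        1.62925024e-02,  7.07662781e-03, -2.89087768e-05]), 'position': array([0.18088812, 0.59789507, 0.23060317]), 'ee_rot': array([ 1.46345144e-01,  9.89233383e-01, -6.40159547e-04, -6.07003923e-05]), 'ft_force': array([-0.02387978, -0.66052751, -0.39559554]), 'torque': array([-0.01486804, -0.06593694, -0.021163  ]), 'grasp_force': 0.0, 'grip_width': 0.9967870288949694}
```

View pics/top0.png

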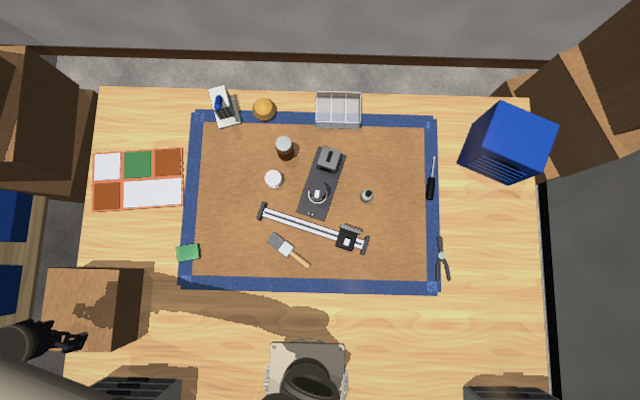

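View pics/side0.png

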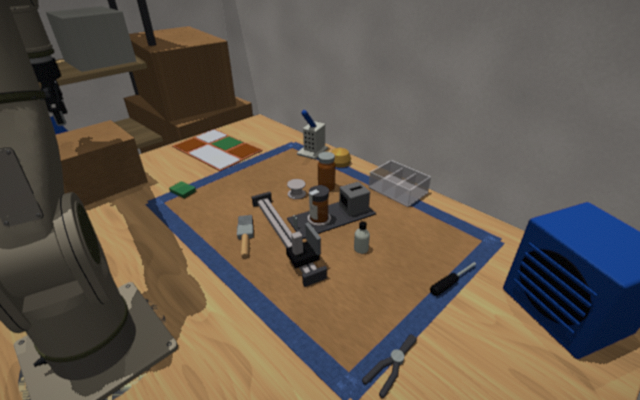

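The top view shows the jar and nest near (318,193), the reader near (328,158), the rail running from (262,212) to (366,245) and the lamp near (348,237). The side view agrees with this. I'll enlarge both to measure.

Run:
```python
from h import *
t=cv2.imread('pics/top0.png')[135:260,245:385]; s=cv2.imread('pics/side0.png')[165:295,240:385]
a=cv2.resize(t,(784,700),interpolation=cv2.INTER_CUBIC)[:, :]
cv2.imwrite('pics/topc.png',cv2.resize(t,None,fx=4.8,fy=4.8,interpolation=cv2.INTER_CUBIC))
c=optics.calibration('top');T=np.array(c['world_from_camera'])
for n,u,v,z in [('jar',318,193,.1),('reader',328,155,.074),('lamp',350,230,.1),('railL',262,212,.02),('railR',366,245,.02)]: print(n,onz(c,T,u,v,z))
```

```text
jar [ 0.57251834 -0.02134028  0.1       ]
reader [ 0.70069292 -0.0500542   0.074     ]
lamp [ 0.46197753 -0.12081548  0.1       ]
railL [0.51880763 0.15830319 0.02      ]
railR [ 0.42151495 -0.18005107  0.02      ]
```

View pics/topc.png

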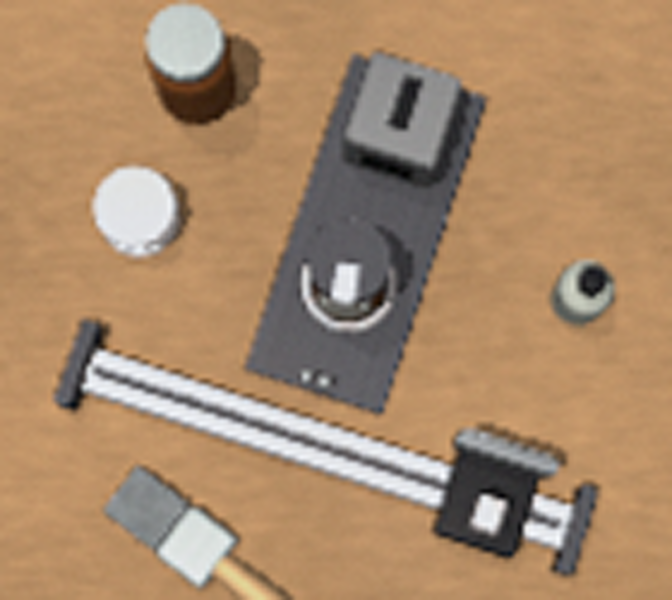

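The crop shows the label strip pointing toward the robot from the lid centre at crop (350,285). The pins are at (313,378) and the lamp handle is at (490,512). I'll bring the wrist camera over the area and take two views.

```bash
python3 jog.py '0 0 0 -0.5 -0.51 -0.02 1;0 0 0 -0.5 -0.51 -0.02 1;0 0 0 -0.5 -0.51 -0.02 1;0 0 0 -0.5 -0.51 -0.02 1;0 0 0 -0.5 -0.51 -0.02 1;0 0 0 -0.5 -0.51 -0.02 1;0 0 0 -0.5 -0.51 -0.02 1;0 0 0 -0.5 -0.51 -0.02 1;0 0 0 -0.5 -0.51 -0.02 1;0 0 0 -0.5 -0.51 -0.02 1;0 0 0 -0.5 -0.51 -0.02 1;0 0 0 -0.5 -0.51 -0.02 1;0 0 0 -0.5 -0.51 -0.02 1;0 0 0 -0.5 -0.51 -0.02 1'
python3 - <<'E'
from h import *
im,c,T=cam('wrist'); cv2.imwrite('pics/w1.png',im); np.save('w1.npy',T); print(manip.get_obs()['joint_pos'],manip.get_obs()['position'])
E
python3 jog.py '0 0 0 0 -0.06 0 1;0 0 0 0 -0.07 0 1;0 0 0 0 -0.07 0 1;0 0 0 0 -0.07 0 1'
python3 - <<'E'
from h import *
im,c,T=cam('wrist'); cv2.imwrite('pics/w2.png',im); np.save('w2.npy',T); print(manip.get_obs()['position'])
E
```

```text
clock: 1.85
position: [0.5115, -0.0337, 0.251]
ee_rot: [0.146, 0.989, 0.0, -0.0]
ft_force: [0.3, 1.1, -0.8]
grip_width: 0.999
grasp_force: 0.0
[-0.60099215  0.06133793  0.60884089  1.75255826 -0.03656203  1.33947991
  1.29414639] [ 0.51146091 -0.03335915  0.25101608]
clock: 2.4
position: [0.4919, -0.0998, 0.2512]
ee_rot: [0.145, 0.989, 0.0, -0.0]
ft_force: [0.3, 1.3, -0.3]
grip_width: 1.004
grasp_force: 0.0
[ 0.49194105 -0.09994643  0.25118238]
```

View pics/w1.png

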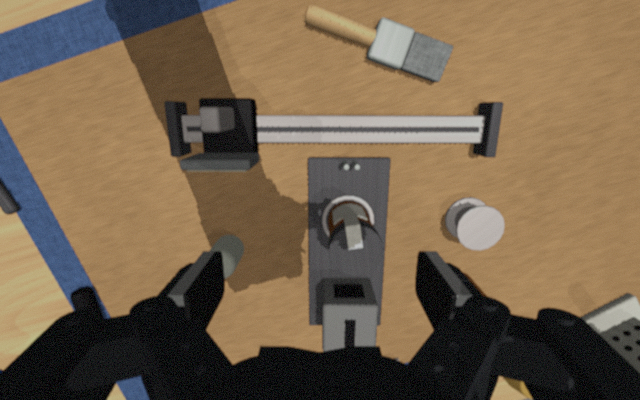

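View pics/w2.png

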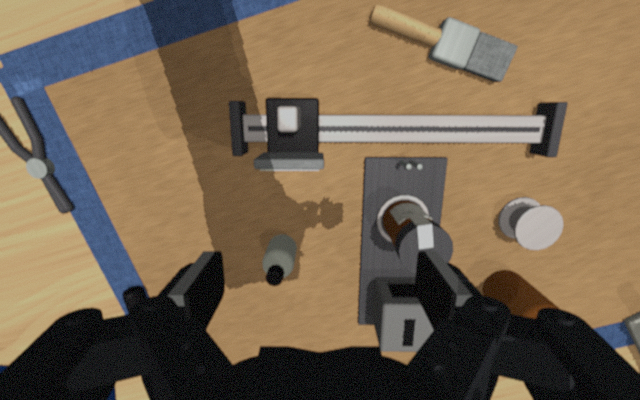

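In both wrist views the stand and rail line up with the image axes. The jar's strip points up in the image, toward the rail, in w1 at about (350,230) and in w2 at about (425,237). I'll zoom in for precise points.

Run:
```python
import cv2,numpy as np
a=cv2.imread('pics/w1.png'); b=cv2.imread('pics/w2.png')
f=lambda im,x,y,w,h:cv2.resize(im[y:y+h,x:x+w],None,fx=5,fy=5,interpolation=cv2.INTER_CUBIC)
L=np.vstack([f(a,310,150,80,110)]) ; M=f(b,375,150,80,110)
cv2.imwrite('pics/z.png',np.hstack([L,M]))
cv2.imwrite('pics/z2.png',np.hstack([f(a,175,90,80,80),f(b,240,90,80,80)]))
```

```text
(no output)
```

View pics/z.png

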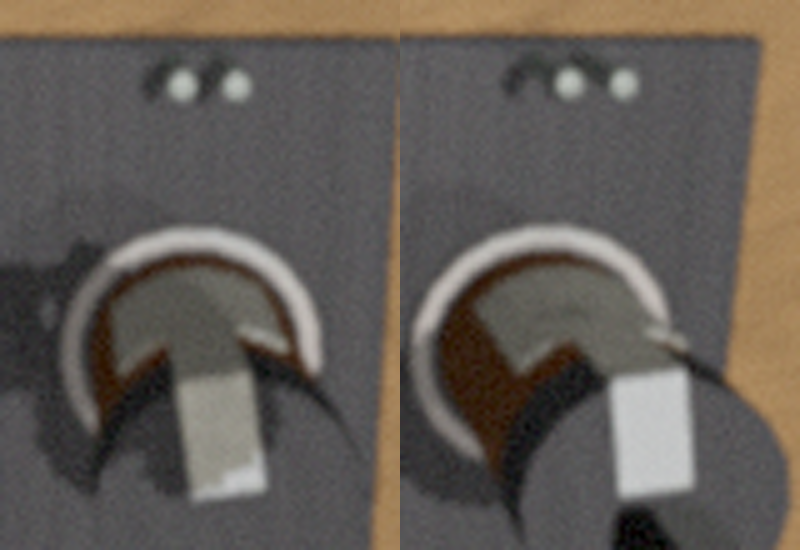

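View pics/z2.png

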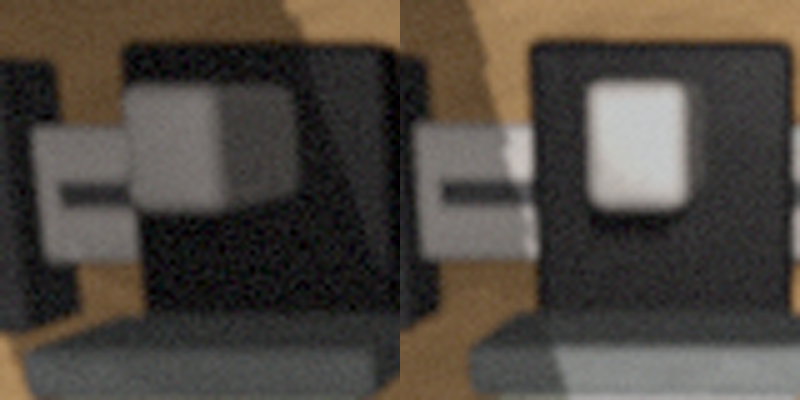

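```bash
cat > m.py <<'E'
from h import *
c=optics.calibration('wrist'); T1=np.load('w1.npy');T2=np.load('w2.npy')
P={'rim':((352.4,225),(424.8,224.6)),'inner':((356,249),(426.3,248.8)),'pinL':((346.6,167.4),(409,167)),'pinR':((357.6,167.2),(419.8,166.8)),'handle':((209.4,119.6),(287.6,119.2))}
Q={}
for k,(a,b) in P.items():
    r=[ray(c,T1,a[0]-.4,a[1]-.4),ray(c,T2,b[0]-.4,b[1]-.4)]; Q[k]=tri(r); print(k,Q[k].round(4))
g=lambda k,z:[onz(c,T,p[0]-.4,p[1]-.4,z) for T,p in zip((T1,T2),P[k])]
# stand yaw from rail line (long edge of bar), w2: lower edges of bar at (325,141),(540,142) ; pins pair
for k,z in (('rim',.103),('inner',.103),('pinL',.042),('pinR',.042),('handle',.1)): print(k,z,[x.round(4)[:2] for x in g(k,z)])
E
cat >> m.py <<'E'
# rail top centre line via slot fit (dark groove) in both images
for f,T,us in (('w1',T1,(270,460)),('w2',T2,(330,530))):
    im=cv2.cvtColor(cv2.imread(f'pics/{f}.png'),cv2.COLOR_BGR2GRAY).astype(float)
    pts=[]
    for u in range(*us):
        col=im[110:150,u]; w=(col>110); v=np.where(w)[0]
        if len(v)>8: pts.append(onz(c,T,u,110+(v[0]+v[-1])/2,.02)[:2])
    pts=np.array(pts); p=np.polyfit(pts[:,1],pts[:,0],1); print(f,len(pts),'rail y-axis yaw',np.degrees(-np.arctan(p[0])), 'mean',pts.mean(0), 'std',np.std(pts[:,0]-np.polyval(p,pts[:,1])))
t=optics.calibration('top');TT=np.array(t['world_from_camera'])
for n,u,v,z in [('jarlid',245+352/4.8,135+255/4.8,.103),('handle',245+490/4.8,135+512/4.8,.1),('pins',245+316/4.8,135+378/4.8,.042),('tall',245+187/4.8,135+40/4.8,.115)]: print('top',n,onz(t,TT,u,v,z).round(4))
E
python3 m.py
```

```text
rim [ 0.5551 -0.014   0.105 ]
inner [ 0.5811 -0.0172  0.103 ]
pinL [ 0.5127 -0.0026  0.0411]
pinR [0.5162 0.0091 0.0399]
handle [ 0.4251 -0.1089  0.1001]
rim 0.103 [array([ 0.5558, -0.014 ]), array([ 0.556 , -0.0135])]
inner 0.103 [array([ 0.5809, -0.0172]), array([ 0.5812, -0.0172])]
pinL 0.042 [array([ 0.5125, -0.0027]), array([ 0.5124, -0.0028])]
pinR 0.042 [array([0.5158, 0.009 ]), array([0.5156, 0.0086])]
handle 0.1 [array([ 0.425 , -0.1089]), array([ 0.4252, -0.1089])]
w1 190 rail y-axis yaw -16.800193708893943 mean [0.48137427 0.02929711] std 4.163105680201588e-17
w2 200 rail y-axis yaw -16.614067628728353 mean [0.48306518 0.03377789] std 0.0004710418410019315
top jarlid [ 0.5872 -0.0219  0.103 ]
top handle [ 0.4268 -0.1125  0.1   ]
top pins [ 5.149e-01 -5.000e-04  4.200e-02]
top tall [0.7225 0.0878 0.115 ]
```

The heights check out: pins 0.041, lid 0.104 and handle 0.100. From these I get:

| Quantity | Value |
|---|---|
| Stand yaw | about −16.7° |
| Nest axis | (0.5836, −0.0178) |
| Label yaw | about 172° |
| Lamp y in stand frame | −133 mm |

The jar needs about +171° CCW. I'll pre-turn the tool the other way by that amount while moving above the jar.

```bash
python3 jog.py '0 0 1 -0.064 0.105 0.04 1;0 0 1 -0.064 0.105 0.04 1;0 0 1 -0.064 0.105 0.04 1;0 0 1 -0.064 0.105 0.04 1;0 0 1 -0.064 0.105 0.04 1;0 0 1 -0.064 0.105 0.04 1;0 0 2 -0.064 0.105 0.04 1;0 0 2 -0.064 0.105 0.04 1;0 0 2 -0.064 0.105 0.04 1;0 0 2 -0.064 0.105 0.04 1;0 0 2 -0.064 0.105 0.04 1;0 0 2 -0.064 0.105 0.04 1;0 0 2.986 -0.064 0.105 0.04 1;0 0 2.986 -0.064 0.105 0.04 1;0 0 2.986 -0.064 0.105 0.04 1;0 0 2.986 -0.064 0.105 0.04 1;0 0 2.986 -0.064 0.105 0.04 1;0 0 2.986 -0.064 0.105 0.04 1;0 0 2.986 -0.064 0.105 0.04 1'
python3 -c "
from h import *
o=manip.get_obs();print(o['joint_pos'].round(2),o['position']);M=R.from_quat(o['ee_rot']).as_matrix();print(M.round(3),np.degrees(np.arctan2(M[1,1],M[0,1])));d=np.array([.5836,-.0178,.073])-o['position'];print(M.T@d)"
```

```text
clock: 4.82
position: [0.5833, -0.0184, 0.2108]
ee_rot: [0.998, -0.068, -0.0, 0.0]
ft_force: [0.2, -0.5, -0.3]
grip_width: 0.999
grasp_force: 0.0
[-0.91  0.43  1.13  1.65 -0.4   1.32 -1.43] [ 0.58332464 -0.01836365  0.21084813]
[[ 0.991 -0.135 -0.001]
 [-0.135 -0.991 -0.   ]
 [-0.001  0.    -1.   ]] -97.78077233707639
[ 0.00029062 -0.00063768  0.13784778]
```

```bash
python3 jog.py '0 0 0 0 -0.0006 0.04 1;0 0 0 0 -0.0006 0.08 1;0 0 0 0 -0.0006 0.11 1;0 0 0 0 -0.0006 0.13 1;0 0 0 0 -0.0006 0.138 1;0 0 0 0 -0.0006 0.138 1;0 0 0 0 -0.0006 0.138 0.5;0 0 0 0 -0.0006 0.138 0.5;0 0 0 0 -0.0006 0.138 0.5;0 0 0 0 -0.0006 0.138 0.5;0 0 0 0 -0.0006 0.138 0.5;0 0 0 0 -0.0006 0.138 0.5' 25
python3 jog.py '0 0 0 0 0 0 0.5;0 0 0 0 0 0 0.5;0 0 0 0 0 0 0.5'
python3 -c "
from h import *
o=manip.get_obs();print(o['joint_pos'].round(2))
im,c,T=cam('side');cv2.imwrite('pics/g.png',cv2.resize(im[130:280,240:440],None,fx=4,fy=4))"
```

```text
clock: 6.32
position: [0.584, -0.0191, 0.0742]
ee_rot: [0.998, -0.069, 0.001, -0.0]
ft_force: [-0.5, 0.1, 5.9]
grip_width: 0.623
grasp_force: 25.7
clock: 6.7
position: [0.584, -0.0191, 0.0742]
ee_rot: [0.998, -0.069, 0.001, -0.0]
ft_force: [-1.2, 1.1, 6.5]
grip_width: 0.624
grasp_force: 25.7
[-0.81  0.57  1.    1.79 -0.54  1.08 -1.33]
```

View pics/g.png

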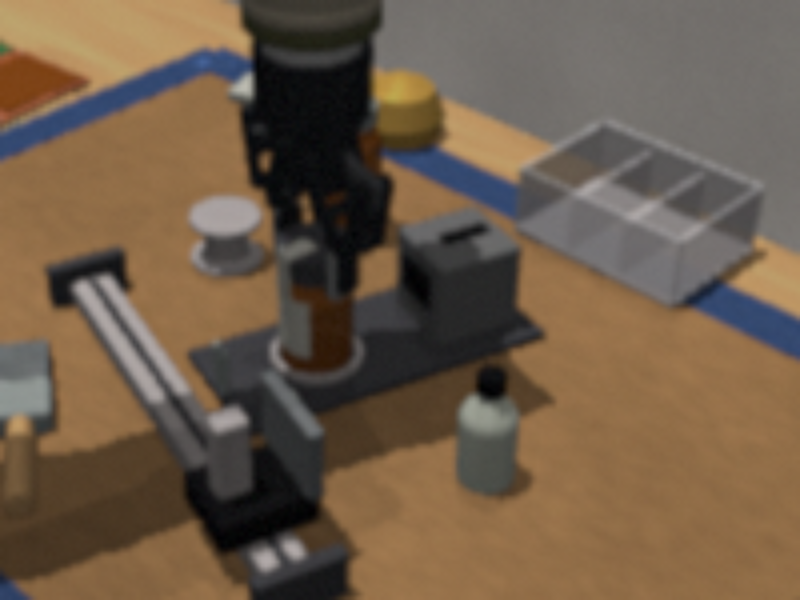

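The jar is gripped at the lid: opening 0.623 is about 53 mm, and the side view shows the fingers on the lid with the label toward the rail. Now I'll turn it.

```bash
python3 jog.py '0 0 -0.15 0 0 -0.001 0.5;0 0 -0.3 0 0 -0.001 0.5;0 0 -0.45 0 0 -0.001 0.5;0 0 -0.6 0 0 -0.001 0.5;0 0 -0.75 0 0 -0.001 0.5;0 0 -0.9 0 0 -0.001 0.5;0 0 -1.05 0 0 -0.001 0.5;0 0 -1.2 0 0 -0.001 0.5;0 0 -1.35 0 0 -0.001 0.5;0 0 -1.5 0 0 -0.001 0.5;0 0 -1.5 0 0 -0.001 0.5'
python3 jog.py '0 0 -0.15 0 0 0 0.5;0 0 -0.3 0 0 0 0.5;0 0 -0.45 0 0 0 0.5;0 0 -0.6 0 0 0 0.5;0 0 -0.75 0 0 0 0.5;0 0 -0.9 0 0 0 0.5;0 0 -1.05 0 0 0 0.5;0 0 -1.2 0 0 0 0.5;0 0 -1.35 0 0 0 0.5;0 0 -1.486 0 0 0 0.5;0 0 -1.486 0 0 0 0.5;0 0 -1.486 0 0 0 0.5'
python3 -c "
from h import *
o=manip.get_obs();M=R.from_quat(o['ee_rot']).as_matrix();print(o['joint_pos'].round(2),o['torque'],np.degrees(np.arctan2(M[1,1],M[0,1])))
im,c,T=cam('wrist');cv2.imwrite('pics/w3.png',im);np.save('w3.npy',T)"
```

```text
clock: 8.12
position: [0.5833, -0.0194, 0.0743]
ee_rot: [0.777, 0.629, 0.0, -0.0]
ft_force: [0.7, -1.1, -1.9]
grip_width: 0.623
grasp_force: 26.9
clock: 9.62
position: [0.5835, -0.0192, 0.0743]
ee_rot: [0.149, 0.989, 0.0, 0.0]
ft_force: [0.8, -0.3, -1.7]
grip_width: 0.621
grasp_force: 27.2
[-0.36  0.39  0.38  1.77 -0.17  1.01  1.36] [ 0.02848141 -0.30369345  0.03406264] 72.90304594287083
```

```bash
python3 jog.py '0 0 0 0 0 0 1;0 0 0 0 0 0 1;0 0 0 0 0 0 1;0 0 0 0 0 0 1;0 0 0 0 0 0 1;0 0 0 0 0 -0.05 1;0 0 0 0 0 -0.1 1;0 0 0 0.04 -0.02 -0.14 1;0 0 0 0.06 -0.02 -0.16 1;0 0 0 0.06 -0.02 -0.16 1;0 0 0 0.06 -0.02 -0.16 1'
python3 -c "
from h import *
o=manip.get_obs();print(o['position'])
im,c,T=cam('wrist');cv2.imwrite('pics/w4.png',im);np.save('w4.npy',T)
u,v=map(int,proj(c,T,[.5836,-.0178,.09]));print(u,v)
x0,y0=u-60,v-60;print(x0,y0)
cv2.imwrite('pics/w4z.png',cv2.resize(im[y0:y0+120,x0:x0+120],None,fx=5,fy=5,interpolation=cv2.INTER_CUBIC))"
```

```text
clock: 11.05
position: [0.5203, -0.0208, 0.2335]
ee_rot: [0.146, 0.989, -0.0, -0.0]
ft_force: [0.3, 0.4, -0.4]
grip_width: 0.997
grasp_force: 0.0
[ 0.52030714 -0.02081863  0.23350748]
340 248
280 188
```

View pics/w4z.png

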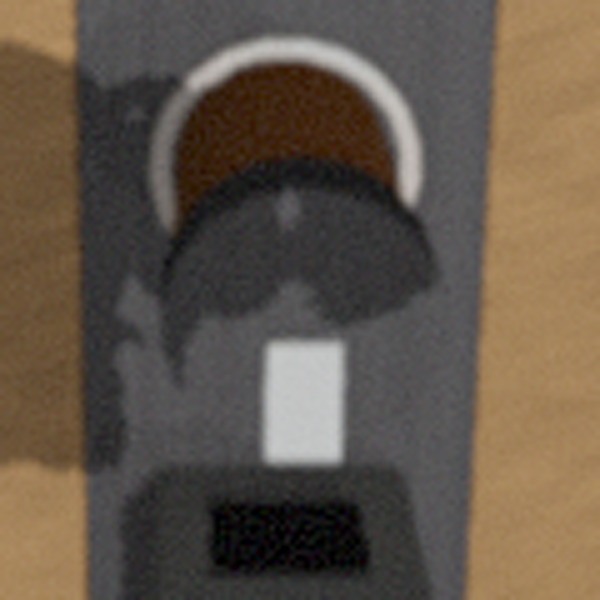

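```bash
python3 -c "
from h import *
c=optics.calibration('wrist');T=np.load('w4.npy')
f=lambda x,y,z=.103:onz(c,T,280+x/5-.4,188+y/5-.4,z)
i,r=f(304.5,341),f(303,465);d=r-i;print(i,r,np.degrees(np.arctan2(d[1],d[0])),np.linalg.norm(d))
S=R.from_euler('z',-16.7,degrees=True).as_matrix();print('stand frame',S.T@(i-[.5836,-.0178,0]),S.T@(r-[.5836,-.0178,0]))
o=manip.get_obs();M=R.from_quat(o['ee_rot']).as_matrix();print(M.T@(np.array([.4251,-.1089,.063])-o['position']), np.degrees(np.arctan2(M[1,1],M[0,1])))"
```

```text
[ 0.58451307 -0.0193998   0.103     ] [ 0.60915587 -0.02667828  0.103     ] -16.454991099898237 0.02569520685501167
stand frame [ 0.00133428 -0.00126994  0.103     ] [ 0.02702925 -0.00116007  0.103     ]
[ 0.06536628 -0.11161274  0.17030497] 73.17403279396353
```

The label now faces −16.5° against the stand's −16.7°, with a sideways offset of about 1 mm. Next is the lamp handle.

```bash
python3 jog.py '0 0 0 0.03 -0.05 0.02 1;0 0 0 0.065 -0.1116 0.05 1;0 0 0 0.0654 -0.1116 0.07 1;0 0 0 0.0654 -0.1116 0.09 1;0 0 0 0.0654 -0.1116 0.13 1;0 0 0 0.0654 -0.1116 0.155 1;0 0 0 0.0654 -0.1116 0.17 1;0 0 0 0.0654 -0.1116 0.17 1;0 0 0 0.0654 -0.1116 0.17 0;0 0 0 0.0654 -0.1116 0.17 0;0 0 0 0.0654 -0.1116 0.17 0;0 0 0 0.0654 -0.1116 0.17 0;0 0 0 0.0654 -0.1116 0.17 0;0 0 0 0.0654 -0.1116 0.17 0;0 0 0 0.0654 -0.1116 0.17 0;0 0 0 0.0654 -0.1116 0.17 0' 50
python3 -c "
from h import *
o=manip.get_obs();print(o['joint_pos'].round(2))
S=R.from_euler('z',-16.7,degrees=True).as_matrix();print('stand frame',S.T@(o['position']-[.5836,-.0178,0]),S.T@o['ft_force'])"
```

```text
clock: 13.1
position: [0.4255, -0.1088, 0.0647]
ee_rot: [0.146, 0.989, 0.0, 0.0]
ft_force: [-1.6, -0.2, 5.6]
grip_width: 0.203
grasp_force: 48.9
[-0.32  0.1   0.49  2.14 -0.06  0.92  1.48]
stand frame [-0.12532895 -0.13257425  0.06474074] [-1.51956679 -0.65936057  5.63360815]
```

```bash
python3 jog.py '0 0 0 0 0.015 0 0;0 0 0 0 0.03 0 0;0 0 0 0 0.045 0 0;0 0 0 0 0.06 0 0;0 0 0 0 0.075 0 0;0 0 0 0 0.09 0 0;0 0 0 0 0.105 0 0;0 0 0 0 0.115 0 0;0 0 0 0 0.115 0 0;0 0 0 0 0.115 0 0'
cat > s.py <<'E'
from h import *
o=manip.get_obs()
S=R.from_euler('z',-16.7,degrees=True).as_matrix();print(o['clock'],'stand',(S.T@(o['position']-[.5836,-.0178,0])).round(4),(S.T@o['ft_force']).round(1),round(o['grasp_force'],1))
E
python3 s.py
python3 jog.py '0 0 0 0 0.002 0 0;0 0 0 0 0.002 0 0'>/dev/null; python3 s.py
python3 jog.py '0 0 0 0 0.002 0 0;0 0 0 0 0.002 0 0'>/dev/null; python3 s.py
python3 jog.py '0 0 0 0 0.002 0 0;0 0 0 0 0.002 0 0'>/dev/null; python3 s.py
```

```text
clock: 14.35
position: [0.4589, 0.0015, 0.0647]
ee_rot: [0.146, 0.989, 0.0, 0.0]
ft_force: [-1.2, 1.2, 5.9]
grip_width: 0.203
grasp_force: 49.4
14.35 stand [-0.125  -0.0173  0.0647] [-1.5  0.8  5.9] 49.4
14.6 stand [-0.1249 -0.0156  0.0648] [-0.8  0.2  6.5] 49.4
14.85 stand [-0.1249 -0.0137  0.0647] [-0.5 -0.2  6.5] 49.4
15.1 stand [-0.1249 -0.0118  0.0648] [-1.6 -0.4  5.8] 49.5
```

```bash
J='python3 jog.py'
python3 jog.py '0 0 0 0 0.0015 0 0;0 0 0 0 0.0015 0 0'>/dev/null; python3 s.py
python3 jog.py '0 0 0 0 0.0015 0 0;0 0 0 0 0.0015 0 0'>/dev/null; python3 s.py
python3 jog.py '0 0 0 0 0.0015 0 0;0 0 0 0 0.0015 0 0'>/dev/null; python3 s.py
python3 jog.py '0 0 0 0 0.0015 0 0;0 0 0 0 0.0015 0 0'>/dev/null; python3 s.py
python3 jog.py '0 0 0 0 0.0015 0 0;0 0 0 0 0.0015 0 0'>/dev/null; python3 s.py
python3 jog.py '0 0 0 0 0.0015 0 0;0 0 0 0 0.0015 0 0'>/dev/null; python3 s.py
```

```text
15.35 stand [-0.125  -0.0113  0.0647] [-2.9 -4.8  9.3] 49.9
15.6 stand [-0.1249 -0.0103  0.0648] [-4.2 -6.9  9.8] 50.0
15.85 stand [-0.1249 -0.0079  0.0648] [-1.8 -2.5  7.4] 49.6
16.1 stand [-0.1249 -0.0059  0.0647] [-1.3 -1.5  5.1] 49.4
16.35 stand [-0.1249 -0.0039  0.0647] [-1.4  1.5  7. ] 49.4
16.6 stand [-0.1249 -0.0019  0.0647] [-0.2  4.9  5. ] 49.3
```

The ball has climbed the first pin and now pulls forward at +4.9 N. I'll continue in small steps until the force vanishes.

```bash
python3 jog.py '0 0 0 0 0.001 0 0;0 0 0 0 0.001 0 0;0 0 0 0 0.001 0 0'>/dev/null; python3 s.py
python3 jog.py '0 0 0 0 0.001 0 0;0 0 0 0 0.001 0 0;0 0 0 0 0.001 0 0'>/dev/null; python3 s.py
```

```text
16.975 stand [-0.1249 -0.0013  0.0648] [-0.9  2.1  7.4] 49.6
17.35 stand [-0.1249 -0.0008  0.0648] [-1.7  0.2  8.1] 49.7
```

```bash
python3 jog.py '0 0 0 0 0.0007 0 0;0 0 0 0 0.0007 0 0;0 0 0 0 0.0007 0 0'>/dev/null; python3 s.py
python3 jog.py '0 0 0 0 0.0007 0 0;0 0 0 0 0.0007 0 0;0 0 0 0 0.0007 0 0'>/dev/null; python3 s.py
```

```text
17.725 stand [-0.1249 -0.0003  0.0647] [-1.3 -0.6  8.4] 49.9
18.1 stand [-0.1249  0.0002  0.0647] [-1.4 -0.8  9.3] 50.0
```

The force profile fits the notch: climb from −11.7 mm, pin top near −5 mm, a +5 N pull, then only friction around 0. I'll settle, confirm and hand in.

```bash
python3 jog.py '0 0 0 0 0 0 0;0 0 0 0 0 0 0;0 0 0 0 0 0 0;0 0 0 0 0 0 0'>/dev/null; python3 s.py
python3 -c "
from workcell import manip, optics, order
print(order.hand_in())"
```

```text
18.6 stand [-0.1249  0.0002  0.0647] [-2.1 -1.5  8.9] 50.0
the job is handed in; nothing more can be done
None
```

I turned the jar so its label faces the reader window (within about 1° and 1 mm sideways by the camera) and released it, then slid the lamp into the notch (force profile matched, about 0.2 mm past centre), where it is still gripped at 50 N; the job was handed in at 18.6 s, and no verdict was returned.

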